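# Refit a contactor's coil and hold its cover pressed shut

## Robot

A 6-joint arm with a two-finger parallel gripper is mounted at the origin on a cart in front of the work surface, level with it; the furniture and walls round the work are solid. World frame = base frame: x ahead of the robot, y to its left, z up, the work surface at z = 0. Lengths are in m, angles in rad, forces in N, time in s.
With the tool pointing down it reaches from about 0.3 to 0.85 m from the base axis. Payload 4.2 kg.
Tool frame: the origin (TCP) lies where the fingers leave the gripper's body, on its centre line; the fingertips stand 78 mm ahead of it and the grasp point (between the pads) lies 60 mm ahead of it; z points along the fingers, y is the direction in which the jaws open and shut (so a half turn about z gives the same grasp; the last joint's range is limited). The gripper opens to 91 mm and grips with 3 to 60 N. Pads are 32 mm wide; open, the fingers measure 118 mm over their backs; the gripper's body (76 mm by 178 mm) begins 60 mm behind the grasp point.
Start: joints at [-1.254, 0.32, 1.565, -0, 1.257, -0.02], TCP at [0.19, -0.543, 0.292] pointing down, gripper open.
Joint ranges: [-3.11, 3.11], [-0.84, 2.01], [0.21, 2.61], [-1.34, 4.49], [0.05, 2.63], [-2.56, 2.56]. Speed limits (rad/s): [2.57, 2.57, 3.14, 3.14, 3.14, 3.14].

## Interface

Orientations are given as a unit quaternion [w, x, y, z].
In Python, from plant import telemetry, eyes, arm gives the robot as it stands.
- The arm moves only by the tool apply_moves, never from a script. Its argument "plan" is a list of rows, each a list of 7 numbers: the shift along the world's x, y, z in m, then the turn, a rotation vector about the world's x, y, z in rad, then the opening, from 0 (shut) to 1 (fully open). In form: [[tx, ty, tz, wx, wy, wz, jaw], ...]. A call has 1 to 20 rows; each row shifts and turns the commanded pose from where the row before left it; what a row does not reach is not made up. A row lasts 1/12 s, in which the tool goes at most 41.7 mm and 7.16 degrees, less where a joint would pass 70% of its speed; a pose out of reach is approached as far as the arm can. A call is refused whole if a number of a shift passes 0.0417 or a number of a turn 0.125, either way. A call with a gripper value outside its range is refused whole. The fingers move at their own pace and stop on an object; the grip force is fixed at half the most. Time passes only in rows, so rows that do not move let the fingers close. It gives the time, the measured TCP pose, the force and the opening at its end, in the units of the state.
- telemetry.get_obs(): the state, without advancing time (a new reading comes with each control period).
- eyes.get_image(name): name is "scene" or "top"; returns (picture, depth): 420x560x3 uint8, red, green, blue; 420x560 float32, m along the optical axis (not along the pixel's ray), 0 where there is no reading.
- eyes.calibration(name): a dict with "fovy" (degrees; the focal length in pixels is half the picture's height over the tangent of half this angle, whatever the lens; pixels are square), "cx", "cy" (the principal point, pixels), "world_from_camera" (4x4, takes a point from camera to world coordinates). Camera axes: x right, y up, looking along -z (the intrinsics and any distortion apply to the point x, -y, -z); pixel columns grow to the right and rows downward; lengths in m; the calibration is good to about 2 mm. A picture is of the moment at which its call begins. calibration takes no time and is no camera call.
- arm.job_done(): hands the job in, once; it reports no verdict.
The state is a dict: "time": time; "qpos": joint angles; "joint_vel": joint speeds; "effort": joint torques, N m; "ee_pos": TCP position; "tool_rot": TCP orientation; "contact_force": force on the tool from outside, world axes, zero at the start; "moment": the same for the moment, N m; "gripper_width": opening from 0.0 (shut) to 1.0 (fully open).
Only numpy, scipy, OpenCV 4.12 (cv2) and the standard library are available. Lean on these libraries where they do the work, as an engineer would, in place of code of your own. Each camera call takes 0.05 s, during which the arm holds its last target. There are 200 camera calls.

## Task

Finish the coil change on the open contactor (the heavy-duty relay): set the coil down over the upright steel core so that it rests on its sprung seat and let go of it, then bring the cover over the base's two locating pins until it drops onto them. Press the cover down against the spring until it sits fully home on the base and finish while still holding it pressed there, because its screws go in next and the spring would lift it. Lower both parts rather than drop them, and leave the solder reel, the screw tin and the screwdriver where they are.

Things in the scene. Friction and masses are not known exactly. Their poses are not given: they have to be found in the camera images.
- contactor_base: Base of the contactor: black moulding, screwed down. 160 mm along its x over the terminal ledges, 72 mm along y. Origin: centre of its underside on the worktop, z up. A 10 mm floor; at x from 37 to 65 mm either way two end blocks, 70 mm wide, flat tops at 46 mm, on which the cover sits; between them both long sides (+y, -y) are open for fingers. Low terminals beyond the blocks, barriers 37 mm high.
- core_top (a point): Centre of the top of the bare steel core that stands in the middle of the base, 44 mm above the worktop and straight above the base's origin. The core is 16 mm in diameter, tapered to 10 mm over its last 4 mm.
- pin_a (a point): Tip of the first steel locating pin, at (+51, +22) mm in the base's frame, 60 mm above the worktop. Both pins are 6 mm in diameter and stand 14 mm out of the end blocks, the last 5 mm tapering to 2 mm diameter at the tip.
- pin_b (a point): Tip of the second locating pin, at (-51, -22) mm in the base's frame, 60 mm above the worktop; like the first.
- seat (a joint): Sprung steel plate round the foot of the core; the coil rests on it. 0 = up (top 19 mm above the worktop), grows in m as pressed down: 0.005 with the cover home, stop at 0.0065. The spring gives 6 N at 0 (coil and cover weigh less, so both stay up) and 14 N at 0.005: pressing the cover home takes about 9 to 13 N from above, and it rises when let go.
- coil: The new coil: a white spool standing upright, two round 4 mm flanges of 46 mm diameter, copper winding of 40 mm between them, 32 mm high, with a 19 mm bore right through. 0.10 to 0.21 kg. Origin: centre of its underside, z along the axis. On its seat the origin is 19 mm above the worktop, with the cover home 14 mm.
- cover: Cover of the contactor: black moulding, right way up on the worktop. Body 132 mm (x) by 72 mm (y), 18 mm high, underside flat; on top in the middle a block to hold it by, 64 mm (x) by 44 mm (y), from 18 to 52 mm above the underside. 0.14 to 0.28 kg. Origin: centre of the underside. Underside heights: 60 mm on the pin tips, 51 mm resting on the sprung coil, 46 mm home.
- socket_a (a point): Mouth of one of the two blind sockets in the cover's flat underside (unseen from above) that take the pins, at (+51, +22) mm in the cover's frame; the other is at (-51, -22) mm. 9 mm diameter, 12 mm at the mouth, 15 mm deep. The cover fits equally well turned by half a turn.
- hanging_lamp: Obstacle: long black lamp hung over the back of the worktop, about 610 mm along y and 135 mm along x, tilted and turned by about 12 degrees, its underside about 0.38 m above the worktop. Origin: middle of its underside. Reach under or past it with the arm kept clear.
- reel: Bystander: solder reel standing on its flange, blue flanges of 56 mm diameter, silvery winding, 32 mm high, no usable bore. Origin: underside, about 3 mm from its axis. Leave it.
- tin: Bystander: open grey tin of screws, 63 mm diameter, 29 mm high. Origin: centre of its underside. Leave it.
- driver: Bystander: screwdriver with red handle, 169 mm long along its x axis, 24 mm high, lying. Origin: its middle. Leave it.

How it is judged:
By the outcome, as a careful person would: the job done as asked, in the order asked, and still so for the second after the job is handed in, while the arm keeps its last pose, push and grip.
It also fails if it takes over 62 s, if anything falls off the work surface, if the arm or the gripper's body presses on something with over 40 N, if the wrist force passes 120 N, or if a joint passes its speed limit or range.

## Working session

There is one attempt and no reset: what is moved stays moved. The work goes in short steps, Python scripts to look and compute and a tool call to move; the robot and the scene stay as the last step left them, time stands still between calls to the robot, and variables do not carry over. Pictures are saved under pics/ and viewed, about 8 in all and at most 12, crops included, and the job is handed in when it is done.

Besides the shell and the picture viewer there is one more tool, called after ">>>" as name([rows], argument=value, ...), one row to a line, values as JSON. apply_moves: Moves the arm, as the interface text tells. Its arguments: {"type":"object","properties":{"plan":{"type":"array","items":{"type":"array","items":{"type":"number"}}}},"required":["plan"]}

```bash
mkdir -p pics; ls; cat > h.py <<'E'
import numpy as np, cv2
from plant import telemetry, eyes, arm
def shot(n,f=None):
    im,d=eyes.get_image(n)
    if f: cv2.imwrite('pics/'+f,im[:,:,::-1])
    return im,d
def cam(n):
    c=eyes.calibration(n); return c
E
python3 - <<'E'
from h import *
for n in('top','scene'):
    im,d=shot(n,n+'1.png'); np.savez('pics/'+n+'1.npz',im=im,d=d)
    c=cam(n); print(n,{k:(np.round(v,4).tolist() if k=='world_from_camera' else v) for k,v in c.items()}, (d==0).mean())
o=telemetry.get_obs();print(o)
E
```

```text
pics
top {'fovy': 55.974215174103335, 'cx': 281.2702814736092, 'cy': 214.49954495830278, 'world_from_camera': [[0.0288, 0.9905, -0.1343, 0.4331], [-0.9995, 0.0305, 0.0108, 0.0122], [0.0148, 0.1339, 0.9909, 1.2814], [0.0, 0.0, 0.0, 1.0]]} 0.003945578231292517
scene {'fovy': 42.1969394188674, 'cx': 280.633383513764, 'cy': 203.92218055187845, 'world_from_camera': [[0.9613, 0.2289, -0.1532, 0.3076], [-0.2754, 0.7884, -0.5501, -0.9412], [-0.0051, 0.571, 0.8209, 1.6282], [0.0, 0.0, 0.0, 1.0]]} 0.003954081632653061
{'time': 0.1, 'qpos': array([-1.25399482e+00,  3.20209977e-01,  1.56553129e+00, -7.57497007e-06,
        1.25740344e+00, -2.00022316e-02]), 'joint_vel': array([-0.00023892, -0.00158746, -0.00374893,  0.00155076, -0.00170399,
        0.00031411]), 'effort': array([ 5.35365689e-04, -4.13331521e+01, -2.32508451e+01,  7.29101943e-02,
        4.22098394e-02, -5.12295810e-05]), 'ee_pos': array([ 0.18991864, -0.54238804,  0.29152459]), 'tool_rot': array([-7.66961248e-04,  9.85853391e-01,  1.67608142e-01, -1.18301836e-04]), 'contact_force': array([0.08397221, 0.25528643, 0.54099105]), 'moment': array([-0.04002333, -0.05174116, -0.02158248]), 'gripper_width': 0.9988979183591287}
```

View pics/top1.png

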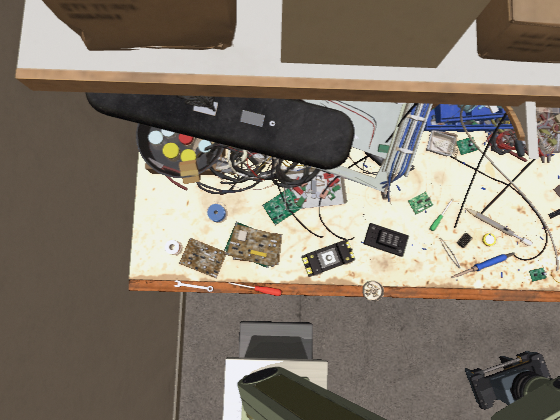

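View pics/scene1.png

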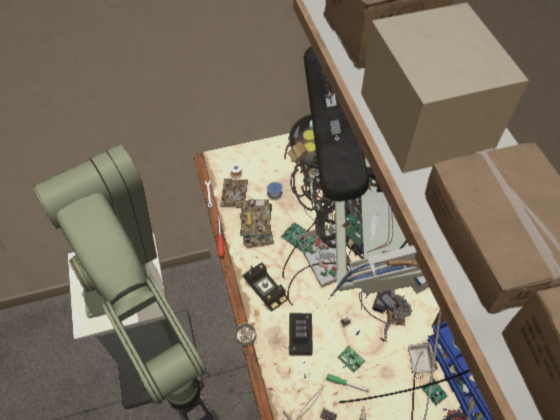

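The top view shows the coil at about (174,246), the reel at (216,212), the base at (328,257) and the cover at (386,239). The tin is at (373,290) and the driver at (258,289). The scene view agrees: coil (236,171), base (266,286), cover (301,334).

```bash
cat >> h.py <<'E'
def ray(n,uv):
    c=eyes.calibration(n); f=210/np.tan(np.radians(c['fovy']/2)); T=c['world_from_camera']
    uv=np.atleast_2d(uv).astype(float)
    r=np.c_[(uv[:,0]-c['cx'])/f,-(uv[:,1]-c['cy'])/f,-np.ones(len(uv))]
    return T[:3,3], r@T[:3,:3].T      # scale by depth gives the point
def plane(n,uv,z):
    o,r=ray(n,uv); return o+r*((z-o[2])/r[:,2])[:,None]
def cloud(n,d):
    v,u=np.mgrid[:420,:560]; o,r=ray(n,np.c_[u.ravel(),v.ravel()])
    return (o+r*d.ravel()[:,None]).reshape(420,560,3)
E
python3 - <<'E'
from h import *
for n,rois in (('top',dict(coil=(160,232,190,260),base=(295,232,362,282),cover=(356,212,414,264),reel=(203,200,230,225))),('scene',dict(coil=(225,160,248,182),base=(238,258,295,312),cover=(282,306,320,360)))):
    z=np.load(f'pics/{n}1.npz'); im,d=z['im'],z['d']; P=cloud(n,d)
    for k,(a,b,c,e) in rois.items():
        Q=P[b:e,a:c].reshape(-1,3); print(n,k,'table z',np.median(Q[Q[:,2]<.008,2]).round(4))
        for lo,hi in((.012,.024),(.024,.04),(.04,.062)):
            q=Q[(Q[:,2]>lo)&(Q[:,2]<hi)]
            if len(q)<8: continue
            r=cv2.minAreaRect((q[:,:2]*1000).astype(np.float32)); print('  ',lo,len(q),np.round(q.mean(0),4),np.median(q[:,2]).round(4),'rect',np.round(r[0],1),np.round(r[1],1),round(r[2],1))
im=np.load('pics/top1.npz')['im'][:,:,::-1]
A=cv2.resize(im[205:285,290:420],None,fx=6,fy=6,interpolation=cv2.INTER_CUBIC); cv2.imwrite('pics/t_c.png',A)
E
```

```text
top coil table z 0.001
   0.012 18 [0.4851 0.3267 0.0156] 0.0147 rect [481.4 316.1] [69.8 23. ] 63.9
   0.024 137 [0.4904 0.34   0.0324] 0.0326 rect [490.4 339.3] [41.  44.3] 1.1
top base table z 0.0003
   0.012 356 [ 0.4689 -0.1502  0.016 ] 0.0154 rect [ 470.7 -154.9] [ 69.9 159.1] 21.6
   0.024 46 [ 0.4721 -0.1564  0.0337] 0.0347 rect [ 473.7 -153.7] [ 66.  154.5] 23.3
   0.04 430 [ 0.4707 -0.1548  0.0464] 0.0463 rect [ 471.1 -154.9] [ 69.5 129.7] 21.4
top cover table z 0.0001
   0.012 576 [ 0.5331 -0.3367  0.0184] 0.0184 rect [ 535.1 -341.1] [132.2  72.5] 72.6
   0.024 34 [ 0.5314 -0.3199  0.0319] 0.0312 rect [ 537.  -316.6] [103.8  33. ] 38.1
   0.04 301 [ 0.5346 -0.3402  0.0518] 0.052 rect [ 535.3 -341.3] [64.1 45. ] 73.1
top reel table z 0.0007
   0.024 233 [0.6047 0.2075 0.0325] 0.0327 rect [606.4 208.5] [57.7 54.2] 4.2
scene coil table z 0.0003
   0.012 38 [0.48   0.3247 0.0181] 0.0186 rect [476.4 322.2] [76.7 40.9] 50.8
   0.024 81 [0.4882 0.3366 0.0312] 0.0312 rect [479.3 317.3] [85.9 44.2] 64.9
scene base table z 0.0001
   0.012 324 [ 0.4712 -0.1726  0.017 ] 0.0165 rect [ 477. -171.] [143.5 156.6] 87.5
   0.024 150 [ 0.4685 -0.1622  0.0325] 0.0328 rect [ 470.5 -158.9] [ 72.6 157.1] 21.7
   0.04 355 [ 0.4699 -0.161   0.046 ] 0.0457 rect [ 469.3 -157.5] [ 71.3 133.2] 20.9
scene cover table z -0.0001
   0.012 537 [ 0.5297 -0.3512  0.0181] 0.0181 rect [ 537.1 -332.6] [157.7  72.9] 72.1
   0.024 67 [ 0.5279 -0.3585  0.0283] 0.0268 rect [ 531.1 -346.1] [125.7  66.7] 73.5
   0.04 297 [ 0.5329 -0.3455  0.0517] 0.0517 rect [ 533.2 -344.1] [67.4 40.1] 72.8
```

View pics/t_c.png

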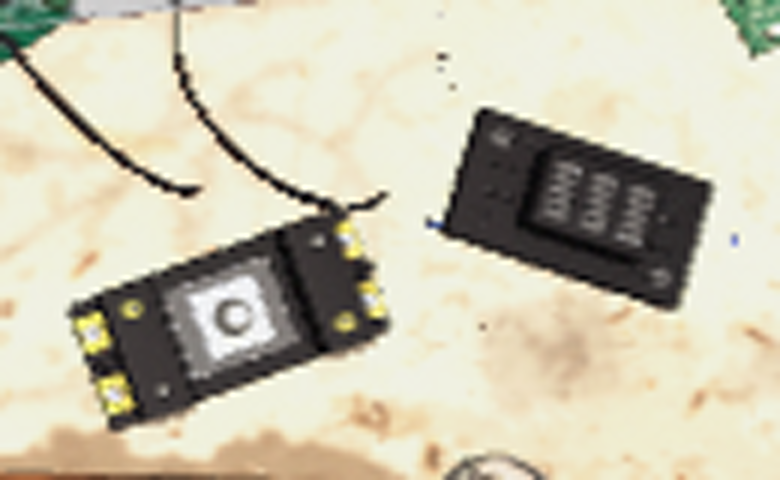

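The crop shows the base with its steel pins at crop (319,240) and (164,390), the brass screws on the other diagonal, and the core at (235,317). The cover lies right way up beside it. Sizes and heights all match, and the two cameras differ by about 3 mm, so I'll use the average. Next I check the lamp's clearance.

```bash
python3 - <<'E'
from h import *
for n in('top','scene'):
    P=cloud(n,np.load(f'pics/{n}1.npz')['d'])
    m=(P[...,2]>.3)&(P[...,2]<.6)&(P[...,0]>.4)&(P[...,0]<1.2); q=P[m]
    for y in np.arange(-.8,.8,.1):
        s=q[abs(q[:,1]-y)<.05]
        if len(s)>20: print(n,round(y,1),len(s),'x',np.percentile(s[:,0],[1,99]).round(3),'z',np.percentile(s[:,2],[1,99]).round(3))
    m=(P[...,0]>.25)&(P[...,0]<.62)&(P[...,1]>-.45)&(P[...,1]<.45); print('tallest near work',np.percentile(P[m][:,2],[50,95,99,99.9]).round(3))
P=cloud('scene',np.load('pics/scene1.npz')['d'])[160:182,225:248].reshape(-1,3); q=P[(P[:,2]>.029)&(P[:,2]<.036)]
q=q[np.linalg.norm(q[:,:2]-[.4895,.338],axis=1)<.03];print(q.mean(0),np.ptp(q,axis=0))
E
```

```text
top -0.5 181 x [0.647 0.75 ] z [0.576 0.6  ]
top -0.4 1213 x [0.647 0.855] z [0.305 0.6  ]
top -0.3 914 x [0.747 0.862] z [0.301 0.599]
top -0.2 313 x [0.72 0.75] z [0.428 0.599]
top -0.1 2798 x [0.662 0.792] z [0.409 0.598]
top -0.0 3018 x [0.674 0.801] z [0.408 0.598]
top 0.1 2667 x [0.694 0.8  ] z [0.411 0.598]
top 0.2 2115 x [0.715 0.796] z [0.413 0.598]
top 0.3 1719 x [0.736 0.801] z [0.413 0.598]
top 0.4 1122 x [0.747 0.802] z [0.417 0.599]
top 0.5 15334 x [0.404 0.81 ] z [0.305 0.598]
tallest near work [1.000e-03 7.500e-02 1.281e+00 1.281e+00]
scene -0.8 190 x [0.745 0.748] z [0.576 0.6  ]
scene -0.7 245 x [0.745 0.749] z [0.576 0.6  ]
scene -0.6 226 x [0.745 0.749] z [0.575 0.6  ]
scene -0.5 529 x [0.656 0.757] z [0.548 0.6  ]
scene -0.4 423 x [0.644 0.85 ] z [0.301 0.6  ]
scene -0.3 215 x [0.745 0.829] z [0.301 0.6  ]
scene -0.2 326 x [0.697 0.766] z [0.396 0.599]
scene -0.1 1702 x [0.661 0.791] z [0.396 0.597]
scene -0.0 1381 x [0.674 0.856] z [0.303 0.597]
scene 0.1 1047 x [0.694 0.796] z [0.421 0.598]
scene 0.2 742 x [0.715 0.796] z [0.421 0.598]
scene 0.3 438 x [0.737 0.793] z [0.425 0.599]
scene 0.4 263 x [0.745 0.798] z [0.427 0.599]
scene 0.5 8421 x [0.404 0.79 ] z [0.304 0.597]
tallest near work [-0.     0.054  0.078  0.098]
[0.48801564 0.33843847 0.0325168 ] [0.04155581 0.04632826 0.00684261]
```

>>> apply_moves([
  [0.024,0.0292,0,0,0,0.08,1],
  [0.024,0.0292,0,0,0,0.08,1],
  [0.024,0.0292,0,0,0,0.08,1],
  [0.024,0.0292,0,0,0,0.08,1],
  [0.024,0.0292,0,0,0,0.08,1],
  [0.024,0.0292,0,0,0,0.08,1],
  [0.024,0.0292,0,0,0,0.08,1],
  [0.024,0.0292,0,0,0,0.08,1],
  [0.024,0.0292,0,0,0,0.08,1],
  [0.024,0.0292,0,0,0,0.08,1],
  [0.004,0.03,0,0,0,0.08,1],
  [0.004,0.03,0,0,0,0.08,1],
  [0.004,0.03,0,0,0,0.08,1],
  [0.004,0.03,0,0,0,0.08,1],
  [0.004,0.03,0,0,0,0.08,1],
  [0.004,0.03,0,0,0,0.08,1],
  [0.004,0.03,0,0,0,0.08,1],
  [0.004,0.03,0,0,0,0.08,1],
  [0.004,0.03,0,0,0,0.08,1],
  [0.004,0.03,0,0,0,0.08,1],
])

```text
time: 1.77
ee_pos: [0.4697, 0.0508, 0.292]
tool_rot: [-0.0, 0.565, 0.825, -0.0]
contact_force: [1.3, -0.2, -0.5]
gripper_width: 1.001
```

>>> apply_moves([
  [0.002,0.0288,-0.008,0,0,0,1],
  [0.002,0.0288,-0.008,0,0,0,1],
  [0.002,0.0288,-0.008,0,0,0,1],
  [0.002,0.0288,-0.008,0,0,0,1],
  [0.002,0.0288,-0.008,0,0,0,1],
  [0.002,0.0288,-0.008,0,0,0,1],
  [0.002,0.0288,-0.008,0,0,0,1],
  [0.002,0.0288,-0.008,0,0,0,1],
  [0.002,0.0288,-0.008,0,0,0,1],
  [0.0015,0.0288,-0.008,0,0,0,1],
  [0,0,-0.02,0,0,0,1],
  [0,0,-0.02,0,0,0,1],
  [0,0,-0.02,0,0,0,1],
  [0,0,-0.02,0,0,0,1],
  [0,0,-0.02,0,0,0,1],
  [0,0,-0.015,0,0,0,1],
  [0,0,-0.01,0,0,0,1],
  [0,0,-0.005,0,0,0,1],
  [0,0,0,0,0,0,1],
])

```text
time: 3.35
ee_pos: [0.489, 0.337, 0.0829]
tool_rot: [-0.0, 0.567, 0.824, -0.001]
contact_force: [-1.8, -1.4, 5.1]
gripper_width: 1.001
```

>>> apply_moves([
  [0,0,0,0,0,0,0.7],
  [0,0,0,0,0,0,0.6],
  [0,0,0,0,0,0,0.5],
  [0,0,0,0,0,0,0.4],
  [0,0,0,0,0,0,0.3],
  [0,0,0,0,0,0,0.3],
  [0,0,0,0,0,0,0.3],
  [0,0,0,0,0,0,0.3],
])

```text
time: 4.02
ee_pos: [0.4903, 0.3376, 0.0826]
tool_rot: [0.001, 0.567, 0.824, 0.001]
contact_force: [-0.5, -0.6, 2.9]
gripper_width: 0.48
```

>>> apply_moves([
  [0,0,0,0,0,0,0],
  [0,0,0,0,0,0,0],
  [0,0,0,0,0,0,0],
  [0,0,0,0,0,0,0],
  [0,0,0,0,0,0,0],
])

```text
time: 4.43
ee_pos: [0.4903, 0.3377, 0.0827]
tool_rot: [0.001, 0.567, 0.824, 0.001]
contact_force: [1.0, -0.1, 4.0]
gripper_width: 0.476
```

>>> apply_moves([
  [0,0,0.01,0,0,0,0],
  [0,0,0.02,0,0,0,0],
  [0,0,0.025,0,0,0,0],
  [0,0,0.025,0,0,0,0],
  [0,0,0.02,0,0,0,0],
  [0,0,0.02,0,0,0,0],
  [0,-0.02,0,0,0,0,0],
])

```text
time: 5.02
ee_pos: [0.4909, 0.3204, 0.2064]
tool_rot: [0.001, 0.566, 0.825, 0.004]
contact_force: [1.3, -0.3, -1.1]
gripper_width: 0.478
```

>>> apply_moves([
  [-0.001,-0.0275,0,0,0,0,0],
  [-0.001,-0.0275,0,0,0,0,0],
  [-0.001,-0.0275,0,0,0,0,0],
  [-0.001,-0.0275,0,0,0,0,0],
  [-0.001,-0.0275,0,0,0,0,0],
  [-0.001,-0.0275,0,0,0,0,0],
  [-0.001,-0.0275,0,0,0,0,0],
  [-0.001,-0.0275,0,0,0,0,0],
  [-0.001,-0.0275,0,0,0,0,0],
  [-0.001,-0.0275,0,0,0,0,0],
  [-0.001,-0.0275,0,0,0,0,0],
  [-0.001,-0.0275,0,0,0,0,0],
  [-0.001,-0.0275,0,0,0,0,0],
  [-0.001,-0.0275,0,0,0,0,0],
  [-0.002,-0.0275,0,0,0,0,0],
  [-0.001,-0.0275,-0.02,0,0,0,0],
  [-0.001,-0.0215,-0.02,0,0,0,0],
  [-0.001,-0.0137,-0.02,0,0,0,0],
  [0,0,0,0,0,0,0],
  [0,0,0,0,0,0,0],
])

```text
time: 6.68
ee_pos: [0.4693, -0.1578, 0.1413]
tool_rot: [-0.002, 0.567, 0.823, -0.0]
contact_force: [1.0, -0.2, -1.4]
gripper_width: 0.48
```

```bash
python3 - <<'E'
from h import *
A=[]
for n,(a,b,c,e) in (('top',(290,215,365,290)),('scene',(230,240,305,315))):
    im,d=shot(n); np.savez(f'pics/{n}2.npz',im=im,d=d)
    A.append(cv2.resize(im[b:e,a:c,::-1],(390,390),interpolation=cv2.INTER_CUBIC))
cv2.imwrite('pics/c2.png',np.hstack(A)); print(telemetry.get_obs()['ee_pos'],telemetry.get_obs()['contact_force'],telemetry.get_obs()['gripper_width'])
E
```

```text
[ 0.47071829 -0.15734212  0.14291804] [ 0.3735688   0.25690728 -1.40593167] 0.4775809380755307
```

View pics/c2.png

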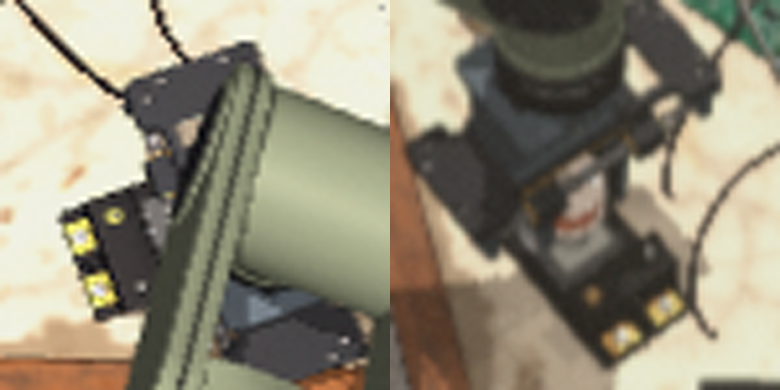

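The left half (top view) has the arm hiding the core. In the right half (scene view) the coil hangs upright between the fingers at crop (580,210), above the seat. I'll compare the coil with the base within the scene camera.

```bash
python3 - <<'E'
from h import *
from scipy.optimize import least_squares
for n in('top','scene'):
    z=np.load(f'pics/{n}1.npz'); P=cloud(n,z['d'])
    Q=P.reshape(-1,3); m=(np.abs(Q[:,2]-.046)<.0018)&(np.hypot(Q[:,0]-.47,Q[:,1]+.156)<.085); q=Q[m]
    r=cv2.minAreaRect((q[:,:2]*1000).astype(np.float32)); print(n,'blocks',np.round(r[0],1),np.round(r[1],1),round(r[2],1))
    m=(np.abs(Q[:,2]-.043)<.005)&(np.hypot(Q[:,0]-.47,Q[:,1]+.156)<.018); print(' core',m.sum(),Q[m].mean(0).round(4),Q[m].std(0).round(4))
    m=(Q[:,2]>.05)&(np.hypot(Q[:,0]-.47,Q[:,1]+.156)<.075)
    m&=(Q[:,2]<.07); print(' pins',np.round(Q[m],3).tolist()[:12])
z=np.load('pics/scene2.npz'); P=cloud('scene',z['d']); im=z['im'].astype(int)
W=P[266:296,256:280].reshape(-1,3); C=im[266:296,256:280].reshape(-1,3)
red=(C[:,0]>C[:,2]+35)&(W[:,2]>.055)&(W[:,2]<.1); wh=(C.min(1)>130)&(W[:,2]>.056)&(W[:,2]<.1)
for k,m,R in(('wind',red,.020),('flange',wh,.023)):
    q=W[m]; print(k,len(q),q.mean(0).round(4) if len(q) else '',np.percentile(q[:,2],[5,95]).round(3) if len(q) else '')
    if len(q)>5: print(least_squares(lambda c:np.hypot(q[:,0]-c[0],q[:,1]-c[1])-R,[.47,-.15],loss='soft_l1',f_scale=.001).x.round(4))
E
```

```text
top blocks [ 470.9 -155.1] [ 69.3 129.1] 21.5
 core 21 [ 0.4711 -0.1546  0.0427] [0.0039 0.0041 0.0022]
 pins [[0.516, -0.181, 0.05], [0.513, -0.196, 0.055], [0.509, -0.181, 0.052], [0.509, -0.192, 0.058], [0.509, -0.194, 0.062], [0.507, -0.19, 0.05], [0.507, -0.193, 0.05], [0.504, -0.206, 0.051], [0.501, -0.212, 0.052], [0.498, -0.206, 0.05], [0.485, -0.103, 0.051], [0.479, -0.094, 0.05]]
scene blocks [ 468.9 -157.3] [ 70.7 130.1] 21.4
 core 16 [ 0.4694 -0.1578  0.0432] [0.0035 0.0041 0.003 ]
 pins [[0.477, -0.099, 0.053], [0.48, -0.099, 0.051], [0.457, -0.096, 0.051], [0.473, -0.101, 0.053], [0.446, -0.101, 0.052], [0.449, -0.101, 0.05], [0.471, -0.111, 0.057], [0.474, -0.108, 0.051], [0.447, -0.109, 0.052], [0.459, -0.116, 0.051], [0.468, -0.119, 0.053], [0.442, -0.115, 0.051]]
wind 33 [ 0.47   -0.1744  0.0728] [0.062 0.089]
[ 0.4667 -0.1566]
flange 26 [ 0.4779 -0.169   0.0917] [0.088 0.096]
[ 0.4645 -0.1529]
```

>>> apply_moves([
  [0.001,0,-0.003,0,0,0,0],
  [0,0,-0.004,0,0,0,0],
  [0,0,-0.004,0,0,0,0],
  [0,0,-0.002,0,0,0,0],
  [0,0,-0.002,0,0,0,0],
  [0,0,-0.002,0,0,0,0],
  [0,0,-0.002,0,0,0,0],
  [0,0,0,0,0,0,0],
])

```text
time: 7.45
ee_pos: [0.4713, -0.1578, 0.1229]
tool_rot: [-0.0, 0.567, 0.824, -0.0]
contact_force: [0.7, -0.2, -1.1]
gripper_width: 0.478
```

>>> apply_moves([
  [0,0,-0.002,0,0,0,0],
  [0,0,-0.002,0,0,0,0],
  [0,0,-0.002,0,0,0,0],
  [0,0,0,0,0,0,0],
])

```text
time: 7.78
ee_pos: [0.4713, -0.1579, 0.1168]
tool_rot: [-0.0, 0.567, 0.824, -0.0]
contact_force: [-1.2, 0.3, -1.2]
gripper_width: 0.481
```

>>> apply_moves([
  [0,0,-0.002,0,0,0,0],
  [0,0,-0.002,0,0,0,0],
  [0,0,-0.002,0,0,0,0],
  [0,0,-0.002,0,0,0,0],
  [0,0,-0.002,0,0,0,0],
  [0,0,-0.002,0,0,0,0],
  [0,0,0,0,0,0,0],
])

```text
time: 8.37
ee_pos: [0.4713, -0.1578, 0.1048]
tool_rot: [-0.0, 0.567, 0.824, -0.0]
contact_force: [-0.2, 0.1, -2.0]
gripper_width: 0.481
```

>>> apply_moves([
  [0,0,-0.001,0,0,0,0],
  [0,0,-0.001,0,0,0,0],
  [0,0,-0.001,0,0,0,0],
  [0,0,0,0,0,0,0],
])

```text
time: 8.7
ee_pos: [0.4714, -0.1579, 0.1021]
tool_rot: [-0.0, 0.567, 0.824, -0.0]
contact_force: [-0.0, 0.4, -2.5]
gripper_width: 0.478
```

>>> apply_moves([
  [0,0,-0.001,0,0,0,0],
  [0,0,-0.0005,0,0,0,0],
  [0,0,0,0,0,0,0],
])

```text
time: 8.95
ee_pos: [0.4716, -0.158, 0.1013]
tool_rot: [0.0, 0.567, 0.824, 0.0]
contact_force: [-1.5, -0.1, 4.5]
gripper_width: 0.483
```

>>> apply_moves([
  [0,0,0,0,0,0,0.5],
  [0,0,0,0,0,0,0.6],
  [0,0,0,0,0,0,0.8],
  [0,0,0,0,0,0,0.8],
  [0,0,0,0,0,0,0.8],
  [0,0,0,0,0,0,0.8],
  [0,0,0.005,0,0,0,0.8],
  [0,0,0.01,0,0,0,0.8],
  [0,0,0.02,0,0,0,0.8],
  [0,0,0.025,0,0,0,0.9],
  [0,0,0.03,0,0,0,1],
  [0,0,0.03,0,0,0,1],
])

```text
time: 9.95
ee_pos: [0.4712, -0.1578, 0.2228]
tool_rot: [0.0, 0.567, 0.824, 0.0]
contact_force: [0.2, -0.4, -0.3]
gripper_width: 0.98
```

>>> apply_moves([
  [0.0079,-0.0233,0,0,0,-0.0838,1],
  [0.0079,-0.0233,0,0,0,-0.0838,1],
  [0.0079,-0.0233,0,0,0,-0.0838,1],
  [0.0079,-0.0233,0,0,0,-0.0838,1],
  [0.0079,-0.0233,0,0,0,-0.0838,1],
  [0.0079,-0.0233,0,0,0,-0.0838,1],
  [0.0079,-0.0233,0,0,0,-0.0838,1],
  [0.008,-0.0234,0,0,0,-0.0838,1],
  [0,0,0,0,0,0,1],
])

```text
time: 10.7
ee_pos: [0.536, -0.3484, 0.2216]
tool_rot: [0.002, 0.808, 0.59, 0.0]
contact_force: [0.7, -0.3, 0.1]
gripper_width: 0.999
```

```bash
python3 - <<'E'
from h import *
A=[]
for n,(a,b,c,e) in (('top',(295,215,395,290)),('scene',(230,245,330,320))):
    im,d=shot(n); np.savez(f'pics/{n}3.npz',im=im,d=d); P=cloud(n,d).reshape(-1,3)
    A.append(cv2.resize(im[b:e,a:c,::-1],(400,300),interpolation=cv2.INTER_CUBIC))
    m=(abs(P[:,2]-.051)<.003)&(np.hypot(P[:,0]-.47,P[:,1]+.156)<.03); q=P[m]
    if len(q): print(n,'coil top',len(q),q.mean(0).round(4),np.ptp(q,axis=0).round(3), np.median(q[:,2]))
cv2.imwrite('pics/c3.png',np.hstack(A)); print(telemetry.get_obs()['ee_pos'],telemetry.get_obs()['tool_rot'])
E
```

```text
top coil top 108 [ 0.4708 -0.1568  0.0511] [0.043 0.044 0.006] 0.05127859176054628
scene coil top 66 [ 0.469  -0.1566  0.0508] [0.045 0.044 0.006] 0.05090285094832203
[ 0.5346682  -0.34483206  0.22115972] [-8.55472798e-05  8.06216378e-01  5.91620763e-01  1.34162858e-04]
```

View pics/c3.png

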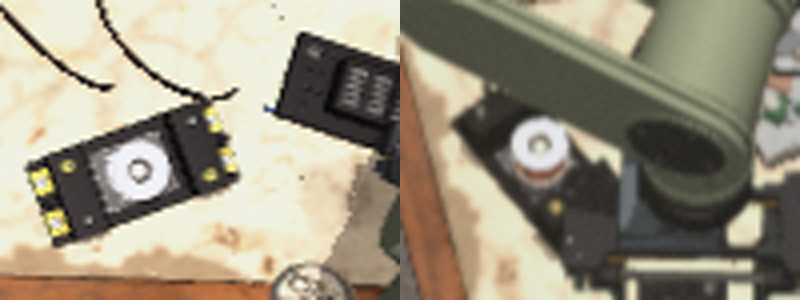

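The coil is seated level: its top is at 51 mm in both cameras and it is centred on the core (top-view crop (137,170)). The arm is above the cover, so I descend to grip its block.

>>> apply_moves([
  [0.001,0.0005,-0.02,0,0,0,1],
  [0,0,-0.02,0,0,0,1],
  [0,0,-0.02,0,0,0,1],
  [0,0,-0.02,0,0,0,1],
  [0,0,-0.02,0,0,0,1],
  [0,0,-0.012,0,0,0,1],
  [0,0,-0.006,0,0,0,1],
  [0,0,-0.003,0,0,0,1],
  [0,0,-0.001,0,0,0,1],
  [0,0,0,0,0,0,1],
])

```text
time: 11.63
ee_pos: [0.5362, -0.344, 0.0997]
tool_rot: [0.001, 0.806, 0.592, 0.0]
contact_force: [-0.3, -0.0, 0.8]
gripper_width: 1.001
```

>>> apply_moves([
  [0,0,0,0,0,0,0.7],
  [0,0,0,0,0,0,0.6],
  [0,0,0,0,0,0,0.5],
  [0,0,0,0,0,0,0.4],
  [0,0,0,0,0,0,0.2],
  [0,0,0,0,0,0,0],
  [0,0,0,0,0,0,0],
  [0,0,0,0,0,0,0],
  [0,0,0,0,0,0,0],
])

```text
time: 12.38
ee_pos: [0.5355, -0.3438, 0.0987]
tool_rot: [-0.0, 0.806, 0.592, -0.0]
contact_force: [-0.8, -1.3, 1.4]
gripper_width: 0.483
```

>>> apply_moves([
  [0,0,0.005,0,0,0,0],
  [0,0,0.01,0,0,0,0],
  [0,0,0.02,0,0,0,0],
  [0,0,0.02,0,0,0,0],
  [0,0,0.02,0,0,0,0],
  [0,0,0.015,0,0,0,0],
  [-0.008,0.0232,0,0,0,0.0846,0],
  [-0.008,0.0232,0,0,0,0.0846,0],
  [-0.008,0.0232,0,0,0,0.0846,0],
  [-0.008,0.0232,0,0,0,0.0846,0],
  [-0.008,0.0232,0,0,0,0.0846,0],
  [-0.008,0.0232,0,0,0,0.0846,0],
  [-0.008,0.0232,0,0,0,0.0846,0],
  [-0.008,0.0232,0,0,0,0.0846,0],
  [0,0,0,0,0,0,0],
  [0,0,0,0,0,0,0],
  [0,0,0,0,0,0,0],
])

```text
time: 13.8
ee_pos: [0.4725, -0.1587, 0.1895]
tool_rot: [0.001, 0.564, 0.826, 0.0]
contact_force: [-1.3, 0.0, -2.8]
gripper_width: 0.484
```

```bash
python3 - <<'E'
from h import *
A=[]
for n,(a,b,c,e) in (('top',(295,215,395,290)),('scene',(230,245,330,320))):
    im,d=shot(n); np.savez(f'pics/{n}4.npz',im=im,d=d); P=cloud(n,d).reshape(-1,3)
    A.append(cv2.resize(im[b:e,a:c,::-1],(400,300),interpolation=cv2.INTER_CUBIC))
cv2.imwrite('pics/c4.png',np.hstack(A))
o=telemetry.get_obs(); print(o['ee_pos'],o['tool_rot'],o['contact_force'],o['gripper_width'])
E
```

```text
[ 0.47244019 -0.15911708  0.18914295] [6.89605153e-04 5.64465641e-01 8.25456269e-01 1.13266658e-04] [-0.51740274  0.11212096 -1.92476658] 0.47746415584249213
```

View pics/c4.png

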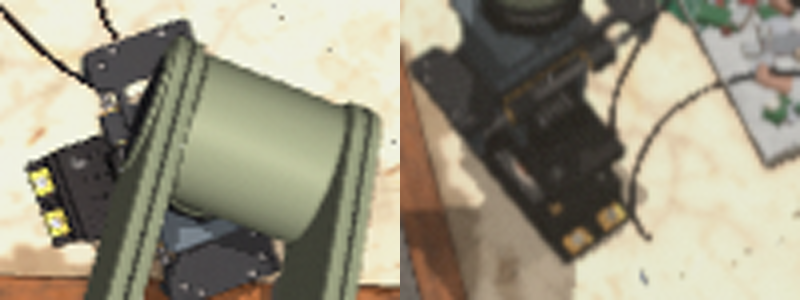

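The scene view (right half) shows the cover hanging square over the base, its near end at crop (580,165). I'll compare the cover's visible edges with the base's in the scene camera.

```bash
python3 - <<'E'
from h import *
a=np.radians(-68.6); X=np.array([np.cos(a),np.sin(a)]); Y=np.array([-X[1],X[0]])
for n in('scene','top'):
  for k,z0 in((1,.046),(4,.1085)):
    P=cloud(n,np.load(f'pics/{n}{k}.npz')['d']).reshape(-1,3); c=np.array([.4689,-.1573]) if n=='scene' else np.array([.4709,-.1551])
    q=P[(abs(P[:,2]-z0)<.003)&(np.hypot(*(P[:,:2]-c).T)<.085)]; s=(q[:,:2]-c)@np.c_[X,Y]*1000
    if k==4: h=np.histogram(q[:,2],12); print(np.median(q[:,2]),len(q))
    for lo,hi in((40,75),(-75,-40)):
        e=s[(s[:,0]>lo)&(s[:,0]<hi)]
        if len(e)>20: print(n,k,len(e),'x',np.percentile(e[:,0],[1,99]).round(1),'y',np.percentile(e[:,1],[1,5,50,95,99]).round(1))
E
```

```text
scene 1 90 x [40.3 65.1] y [-33.8 -31.5  -2.9  30.8  33.3]
scene 1 80 x [-64.7 -40.6] y [-34.5 -33.2  -4.1  31.7  33.4]
0.10862551325399983 172
scene 4 106 x [40.5 68.3] y [-32.9 -29.6  -1.6  33.5  35.8]
top 1 136 x [40.2 64.5] y [-33.8 -31.4   0.4  30.9  33.7]
top 1 130 x [-64.7 -40.5] y [-34.2 -32.    0.7  30.4  33.7]
0.1091446822614589 194
top 4 142 x [-63.6 -40.6] y [-33.4 -27.8   1.7  32.9  35.6]
```

Both cameras put the cover about 2 mm off along base +x and 1.2 mm off along +y, and the arm's measured pose agrees. I correct that and lower.

>>> apply_moves([
  [-0.0017,0.0014,0,0,0,0,0],
  [0,0,-0.005,0,0,0,0],
  [0,0,-0.008,0,0,0,0],
  [0,0,-0.007,0,0,0,0],
  [0,0,-0.004,0,0,0,0],
  [0,0,-0.003,0,0,0,0],
  [0,0,0,0,0,0,0],
])

```text
time: 14.48
ee_pos: [0.4697, -0.1568, 0.1607]
tool_rot: [-0.001, 0.564, 0.826, -0.0]
contact_force: [0.2, -0.7, -1.6]
gripper_width: 0.484
```

>>> apply_moves([
  [0,0,-0.0015,0,0,0,0],
  [0,0,-0.0015,0,0,0,0],
  [0,0,-0.0015,0,0,0,0],
  [0,0,-0.0015,0,0,0,0],
  [0,0,0,0,0,0,0],
])

```text
time: 14.9
ee_pos: [0.47, -0.1568, 0.1556]
tool_rot: [-0.0, 0.564, 0.826, -0.0]
contact_force: [-0.5, -0.1, -2.0]
gripper_width: 0.481
```

>>> apply_moves([
  [0,0,-0.0015,0,0,0,0],
  [0,0,-0.0015,0,0,0,0],
  [0,0,-0.001,0,0,0,0],
  [0,0,0,0,0,0,0],
])

```text
time: 15.23
ee_pos: [0.47, -0.1569, 0.1516]
tool_rot: [-0.0, 0.564, 0.826, -0.0]
contact_force: [0.6, 0.1, -2.5]
gripper_width: 0.483
```

>>> apply_moves([
  [0,0,-0.001,0,0,0,0],
  [0,0,-0.001,0,0,0,0],
  [0,0,0,0,0,0,0],
])

```text
time: 15.48
ee_pos: [0.4702, -0.1569, 0.1497]
tool_rot: [0.0, 0.564, 0.826, 0.0]
contact_force: [-0.4, -0.2, -2.9]
gripper_width: 0.483
```

>>> apply_moves([
  [0,0,-0.001,0,0,0,0],
  [0,0,-0.001,0,0,0,0],
  [0,0,0,0,0,0,0],
])

```text
time: 15.73
ee_pos: [0.4702, -0.157, 0.1481]
tool_rot: [0.0, 0.564, 0.826, 0.0]
contact_force: [-1.5, -0.3, 3.2]
gripper_width: 0.481
```

>>> apply_moves([
  [0,0,-0.001,0,0,0,0],
  [0,0,-0.001,0,0,0,0],
  [0,0,0,0,0,0,0],
])

```text
time: 15.98
ee_pos: [0.4702, -0.1569, 0.1462]
tool_rot: [0.0, 0.564, 0.826, 0.0]
contact_force: [-2.6, 0.2, 7.5]
gripper_width: 0.48
```

>>> apply_moves([
  [0,0,-0.001,0,0,0,0],
  [0,0,-0.001,0,0,0,0],
  [0,0,0,0,0,0,0],
])

```text
time: 16.23
ee_pos: [0.4702, -0.157, 0.1447]
tool_rot: [0.0, 0.564, 0.826, 0.0]
contact_force: [-2.6, 1.0, 9.3]
gripper_width: 0.477
```

>>> apply_moves([
  [0,0,-0.001,0,0,0,0],
  [0,0,0,0,0,0,0],
  [0,0,0,0,0,0,0],
])

```text
time: 16.48
ee_pos: [0.4702, -0.157, 0.1446]
tool_rot: [0.001, 0.564, 0.826, 0.0]
contact_force: [-4.1, 1.4, 15.5]
gripper_width: 0.478
```

>>> apply_moves([
  [0,0,-0.0007,0,0,0,0],
  [0,0,0,0,0,0,0],
  [0,0,0,0,0,0,0],
  [0,0,0,0,0,0,0],
])

```text
time: 16.82
ee_pos: [0.4702, -0.1569, 0.1446]
tool_rot: [0.001, 0.564, 0.826, 0.0]
contact_force: [-5.3, 2.5, 21.3]
gripper_width: 0.48
```

```bash
python3 - <<'E'
from h import *
a=np.radians(-68.6); X=np.array([np.cos(a),np.sin(a)]); Y=np.array([-X[1],X[0]]); A=[]
for n,(u,b,c2,e) in (('top',(295,215,395,290)),('scene',(230,245,330,320))):
    im,d=shot(n); P=cloud(n,d).reshape(-1,3); c=np.array([.4689,-.1573]) if n=='scene' else np.array([.4709,-.1551])
    A.append(cv2.resize(im[b:e,u:c2,::-1],(400,300),interpolation=cv2.INTER_CUBIC))
    q=P[(abs(P[:,2]-.064)<.005)&(np.hypot(*(P[:,:2]-c).T)<.085)]; s=(q[:,:2]-c)@np.c_[X,Y]*1000
    for lo,hi in((40,75),(-75,-40)):
        m=(s[:,0]>lo)&(s[:,0]<hi)
        if m.sum()>20: print(n,m.sum(),'z',np.median(q[m,2]).round(4),'x',np.percentile(s[m,0],[1,99]).round(1),'y',np.percentile(s[m,1],[1,99]).round(1))
cv2.imwrite('pics/c5.png',np.hstack(A)); o=telemetry.get_obs(); print(o['time'],o['ee_pos'],o['contact_force'],o['gripper_width'])
E
```

```text
top 174 z 0.0643 x [-66.  -40.3] y [-34.6  34.3]
scene 146 z 0.0643 x [40.4 66.1] y [-35.3  33.4]
16.9167 [ 0.47019999 -0.15695236  0.14462373] [-5.15002505  2.41106663 22.12674808] 0.4783328350854916
```

View pics/c5.png

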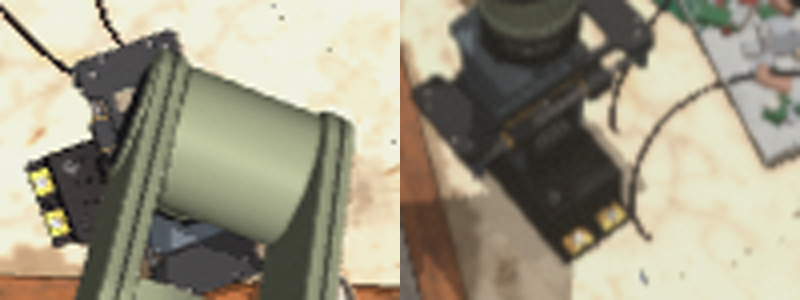

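The cover sits flush on the base: its shelf is at 64.3 mm at both ends (64 mm expected when home), centred, and held with about 21 N. I'm handing in.

```bash
python3 -c "
from h import *
print(arm.job_done()); o=telemetry.get_obs(); print(o['time'],o['ee_pos'],o['contact_force'])"
```

```text
the job is handed in; nothing more can be done
None
the job is handed in; nothing more can be done
```

The coil change is finished and handed in at about 17 s, with the arm still holding the cover pressed home.

- **Coil:** I lowered it over the core onto the seat and let go. Both cameras then put its top at 51 mm, the expected height, centred on the core to about 1–2 mm.
- **Cover:** It went over both pins with no sign of jamming. I pressed it until it stopped moving (tool height steady at 144.6 mm) while the force rose from 9 to about 22 N, more than the 9–13 N the spring needs. Its shelf read 64.3 mm at one end in each camera (64 mm is home), and its edges lined up with the base.
- **Disagreements:** The two cameras differ by about 3 mm, so I averaged them and compared parts within one camera. That showed the cover about 2 mm off before lowering, which I corrected. The jaws read about 43.5 mm on the 46 mm coil, which I did not explain. A side force of about 5 N remained while pressing.
- **Not checked:** I kept the arm clear of the reel, tin, driver and lamp, but did not measure them again at the end.

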